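Clear the canister and cup, sort the two clamps stowed behind them, and restore the bench

TASK

First stand the aluminium canister and the white cup on the yellow mat, before touching the two clamps stowed behind them. Then, with those two still parked there, lay the clamp whose jaws are ratcheted shut flat in the middle of the red tray and the one whose jaws are open flat in the middle of the blue tray, and finally put the canister back on the middle of the round black coaster and the cup on the middle of the square cork one. Keep the canister and cup upright throughout and leave the titanium generator housing where it lies.

Things in the scene. Friction and masses are not known exactly. Their poses are not given: they have to be found in the camera images.
- canister_mid (a point): Brushed-aluminium screw-top canister, upright cylinder 52 mm in diameter, 95 mm tall, about 220 g (top 20 mm is a ribbed lid 53 mm across, screwed tight). The point is its centre, half-way up (47.5 mm above its underside); z up. At the start it stands on the round coaster.
- cup_mid (a point): White ceramic test cup, open at the top, straight outside 58 mm in diameter, 90 mm tall, wall 4.5 mm, about 200 g, no handle. The point is its centre, half-way up (45 mm above its underside); z up. At the start it stands on the square coaster.
- clamp_shut_mid (a point): Steel hemostat, jaws ratcheted shut: one straight bar, rings nearly touching. Rigid, lies flat. 131 mm long, 57 mm over the rings. Point: centre of the pivot block (26 mm along x, 13 along y, 9 tall; grip it across y), 4.5 mm above its underside. x points to the jaw tips (58 mm ahead; ring ends 73 mm behind), z up. Starts on the green mat (top 3 mm above bench) behind canister or cup, lying crosswise.
- clamp_open_mid (a point): Steel hemostat, jaws open in a V 38 mm wide, rings well apart. Rigid, lies flat. 125 mm long, 87 mm over the rings. Point: centre of the pivot block (26 mm along x, 13 along y, 9 tall; grip it across y), 4.5 mm above its underside. x points midway between the jaw tips (57 mm ahead; ring ends 68 mm behind), z up. Starts on the same green mat behind the other of canister and cup.
- coaster_round: The canister's own place: fixed round black rubber coaster, 70 mm in diameter, 3 mm thick, lying on the green stowing mat. Origin at the centre of its underside, so its top is 3 mm above the origin.
- coaster_square: The cup's own place: fixed square cork coaster, 72 x 72 mm, 3 mm thick, lying on the green stowing mat. Origin at the centre of its underside, its top is 3 mm above the origin.
- parkmat: Side area: fixed yellow mat on one side of the bench, left or right, 160 mm along its x by 250 mm along its y, 4 mm thick; room for canister and cup side by side along y. Origin at the centre of its underside.
- tray_red: Fixed shallow red tray for the shut clamp, outside 180 mm along its x by 120 mm along its y, 18 mm high, walls and floor 4 mm, open on top. Origin: centre of its underside, inner floor 4 mm above. Stands beside the blue tray on a white board, on the side of the bench away from the yellow mat. A clamp fits with its length along the tray's x, either way round.
- tray_blue: Fixed shallow blue tray for the open clamp, same size and axes as the red one, beside it on the white board.
- housing_mid (a point): Bystander, to be left alone: titanium generator housing, a flat rounded metal case with a clear header, about 77 x 48 mm, 10 mm thick, lying flat on the bench between the two sides, nearer the robot than the green mat. The point is its centre, 5 mm above its underside.
Not all that is in view belongs to the job. Leave any purple look-alike of the part that bears canister_mid alone.

How it is judged:
By the outcome, as a careful person would: the job done as asked, in the order asked, and still so for the second after the job is handed in, with the robot touching nothing.
It also fails if it takes over 144 s, if anything falls off the work surface, if the arm or the gripper's body presses on something with over 40 N, if the wrist force passes 120 N, or if a joint passes its speed limit or range.

ROBOT

A 6-joint arm with a two-finger parallel gripper is mounted at the origin on the work surface. World frame = base frame: x ahead of the robot, y to its left, z up, the work surface at z = 0. Lengths are in mm, angles in rad, forces in N, time in s.
With the tool pointing down it reaches from about 275 to 975 mm from the base axis. Payload 8.4 kg.
Tool frame: the origin (TCP) lies at the very end of the fingers, on their centre line; the grasp point (between the pads) lies 19 mm behind it; z points along the fingers, y is the line along which they close (so a half turn about z gives the same grasp; the last joint's range is limited). The gripper opens to 92 mm and grips with 3 to 60 N. Pads are 20 mm wide; open, the fingers measure 128 mm over their backs; the gripper's body (75 mm by 189 mm) begins 69 mm behind the grasp point.
Start: joints at [1.325, 0.353, 1.633, -0, 1.155, -0.002], TCP at [150.868, 606.52, 214.583] pointing down, gripper open.
Joint ranges: [-2.63, 2.63], [-0.92, 2.1], [0.06, 2.66], [-1.3, 4.44], [0, 2.69], [-3.02, 3.02]. Speed limits (rad/s): [2.22, 2.22, 2.79, 3.14, 3.14, 3.14].

INTERFACE

Orientations are given as [roll, pitch, yaw] about the fixed x, y, z axes, in that order (R = Rz(yaw) Ry(pitch) Rx(roll)).
In Python, from workcell import robot, imaging, silhouettes, landmark_of gives the robot as it stands.
- The arm moves only by the tool apply_moves, never from a script. Its argument "plan" is text: rows parted by semicolons, each of 4 numbers parted by spaces: the shift along the tool's x, y, z scaled (see below), then the turn about the tool's z scaled (see below). A call has 1 to 10 rows; each row shifts and turns the commanded pose from where the row before left it, along the tool's axes as they then stand; what a row does not reach is not made up. The controller multiplies each number of a shift by 0.02 m and each number of a turn by 0.12 rad. A row lasts 1/10 s, in which the tool goes at most 50 mm and 8.59 degrees, less where a joint would pass 70% of its speed; a pose out of reach is approached as far as the arm can. A call with a number of a shift or a turn outside -1 to 1 is refused whole. A call with a gripper value outside its range is refused whole. "hand" is the opening, from 0 (shut) to 1 (fully open), set as the call begins (left out, the last holds). The fingers move at their own pace and stop on an object; "newtons" is the grip in N (left out, the last holds). Time passes only in rows, so rows that do not move let the fingers close. It gives the time, the measured TCP pose, the force, the opening and the grip force at its end, in the units of the state.
- robot.read_state(): the state, without advancing time (a new reading comes with each control period).
- imaging.capture(name): name is "scene" or "top"; returns a dict with "frame" (420x560x3 uint8, red, green, blue), "mtx" (3x3 intrinsics, pixels), "origin" and "rotation" of the camera in the world. Camera axes: x right, y down, z forward; pixel columns grow to the right and rows downward; lengths in mm; the calibration is good to about 2 mm. A picture is of the moment at which its call begins. There is no depth.
- robot.close_job(): hands the job in; it is judged then, once.
Trained networks look in the newest picture that a camera, given by its name, has taken for a name from the list of things; names that differ only in an ending like _2 or _b are one class to them, and where a whole thing is asked for, a point or a joint stands for the part that bears it (a point fixed in the world has none). Each returns a list of dicts, best first, with "confidence" (0 to 1); they miss things now and then, are a little off and sometimes report something else, mostly with a low value. They report only what shows in the picture. A call takes as long as a camera call. They do not tell look-alikes from the thing itself.
- silhouettes(thing, camera): "pixels" (420x560 bool, what is visible of it) and "rect" ([left, top, width, height] as shares, 0 to 1, of the picture: columns of its width, rows of its height, round what is visible of it).
- landmark_of(thing, camera): "position" ([row, column] as shares, 0 to 1, of the picture: columns of its width, rows of its height: a listed point, or the origin of a listed thing).
The state is a dict: "time": time; "q": joint angles; "joint_velocities": joint speeds; "joint_efforts": joint torques, N m; "ee_pos": TCP position; "eef_rot": TCP orientation; "wrist_force": force on the tool from outside, world axes, zero at the start; "wrist_torque": the same for the moment, N m; "finger_gap": finger opening in mm; "gripper_force": force on a finger pad.
Only numpy, scipy, OpenCV 4.12 (cv2) and the standard library are available. Lean on these libraries where they do the work, as an engineer would, in place of code of your own. Each camera call takes 0.05 s, during which the arm holds its last target. There are 200 camera calls.

## Working session

There is one attempt and no reset: what is moved stays moved. The work goes in short steps, Python scripts to look and compute and a tool call to move; the robot and the scene stay as the last step left them, time stands still between calls to the robot, and variables do not carry over. Pictures are saved under pics/ and viewed, at most 14 in all, crops included, and the job is handed in when it is done.

Besides the shell and the picture viewer there is one more tool, called by a JSON object that holds its "api" and its "payload", one argument or row to a line. apply_moves: Moves the arm, as the interface text tells. Its arguments: {"type":"object","properties":{"plan":{"type":"string"},"hand":{"type":"number"},"newtons":{"type":"number"}},"required":["plan"]}

```bash
mkdir -p pics; ls
cat > h.py <<'E'
from workcell import robot, imaging, silhouettes, landmark_of
import numpy as np, cv2
def ray(c,u,v):
    M=np.array(c["mtx"]);R=np.array(c["rotation"]);o=np.array(c["origin"])
    d=R@np.linalg.inv(M)@np.array([u,v,1.]);return o,d
def atz(c,u,v,z):
    o,d=ray(c,u,v);return o+d*(z-o[2])/d[2]
def pix(c,p):
    M=np.array(c["mtx"]);R=np.array(c["rotation"]);o=np.array(c["origin"])
    q=M@(R.T@(np.array(p)-o));return q[:2]/q[2]
E
python3 - <<'E'
from h import *
Z={"canister_mid":56.5-3,"cup_mid":51,"clamp_shut_mid":7.5,"clamp_open_mid":7.5,"coaster_round":3,"coaster_square":3,"parkmat":0,"tray_red":4,"tray_blue":4,"housing_mid":5}
for n in("scene","top"):
    c=imaging.capture(n);cv2.imwrite(f"pics/{n}0.png",c["frame"][:,:,::-1])
    print(n,np.round(c["origin"]),np.round(c["rotation"],2).tolist(),np.round(c["mtx"],1).tolist())
    for t,z in Z.items():
        for r in landmark_of(t,n)[:3]:
            v,u=r["position"][0]*420,r["position"][1]*560
            print(t,round(r["confidence"],2),round(u),round(v),np.round(atz(c,u,v,z),0))
print(robot.read_state())
E
```

```text
pics
scene [1169. -392.  968.] [-2.48, -0.01, 1.0] [[507.5, 0.0, 285.9], [0.0, 507.5, 216.9], [0.0, 0.0, 1.0]]Traceback (most recent call last):
  File "<stdin>", line 9, in <module>
  File "h.py", line 7, in atz
    o,d=ray(c,u,v);return o+d*(z-o[2])/d[2]
                                       ~^^^
IndexError: invalid index to scalar variable.
```

```bash
cat > h.py <<'E'
from workcell import robot, imaging, silhouettes, landmark_of
import numpy as np, cv2
from scipy.spatial.transform import Rotation as Ro
def cam(c):
    return np.array(c["mtx"]),Ro.from_euler("xyz",c["rotation"]).as_matrix(),np.array(c["origin"])
def atz(c,u,v,z):
    M,R,o=cam(c);d=R@np.linalg.inv(M)@np.array([u,v,1.]);return o+d*(z-o[2])/d[2]
def pix(c,p):
    M,R,o=cam(c);q=M@(R.T@(np.array(p)-o));return q[:2]/q[2]
E
cat > look.py <<'E'
from h import *
Z={"canister_mid":53.5,"cup_mid":51,"clamp_shut_mid":7.5,"clamp_open_mid":7.5,"coaster_round":3,"coaster_square":3,"parkmat":0,"tray_red":4,"tray_blue":4,"housing_mid":5}
for n in("scene","top"):
    c=imaging.capture(n);cv2.imwrite(f"pics/{n}0.png",c["frame"][:,:,::-1])
    print(n,np.round(c["origin"]),np.round(c["rotation"],2).tolist())
    for t,z in Z.items():
        for r in landmark_of(t,n)[:3]:
            v,u=r["position"][0]*420,r["position"][1]*560
            print(t,round(r["confidence"],2),round(u),round(v),np.round(atz(c,u,v,z),0))
E
python3 look.py; python3 -c "
from h import *
print(robot.read_state())"
```

```text
scene [1169. -392.  968.] [-2.48, -0.01, 1.0]
canister_mid 0.96 415 230 [765. 222.  54.]
canister_mid 0.88 213 186 [ 411. -103.   54.]
canister_mid 0.74 379 176 [596. 255.  54.]
cup_mid 0.75 256 217 [542. -61.  51.]
clamp_shut_mid 0.63 309 192 [517. 105.   8.]
clamp_shut_mid 0.62 332 233 [649.  81.   8.]
clamp_open_mid 0.9 269 259 [631. -82.   8.]
clamp_open_mid 0.59 266 181 [427.  34.   8.]
coaster_round 0.61 311 203 [544.  94.   3.]
coaster_round 0.4 163 227 [ 420. -244.    3.]
coaster_square 0.65 251 227 [530. -69.   3.]
parkmat 0.84 355 144 [434. 314.   0.]
tray_red 0.56 163 229 [ 427. -247.    4.]
tray_blue 0.79 115 262 [ 453. -375.    4.]
tray_blue 0.52 331 232 [642.  82.   4.]
housing_mid 0.91 263 183 [426.  25.   5.]
housing_mid 0.67 252 214 [500. -48.   5.]
top [ 483.   -8. 1246.] [-3.07, -0.01, -1.55]
canister_mid 0.98 238 212 [550.  77.  54.]
canister_mid 0.85 181 127 [757. 223.  54.]
canister_mid 0.8 169 188 [605. 248.  54.]
cup_mid 0.57 300 218 [537. -73.  51.]
cup_mid 0.45 238 211 [553.  78.  51.]
clamp_shut_mid 0.81 240 172 [653.  78.   8.]
clamp_open_mid 0.86 304 183 
[... 393 characters left out ...]

{'time': 1.2, 'q': array([ 1.32462855e+00,  3.53027609e-01,  1.63340486e+00, -7.55522107e-06,
        1.15517585e+00, -2.39127017e-03]), 'joint_velocities': array([-0.00021371,  0.00127776,  0.00074299, -0.0005706 , -0.00015065,
        0.00105911]), 'joint_efforts': array([-8.06196454e-05, -5.93781960e+01, -3.34558904e+01,  6.98701409e-02,
        1.56377797e-02, -2.20943707e-05]), 'ee_pos': array([150.85424131, 606.52708559, 214.56363018]), 'eef_rot': array([-3.14157698e+00,  6.87450528e-06,  2.89781920e+00]), 'wrist_force': array([-0.35989323, -0.68434213,  0.75316141]), 'wrist_torque': array([-0.00761673, -0.01729639, -0.07122488]), 'gripper_force': 0.0, 'finger_gap': 91.81655715688522}
```

View pics/top0.png

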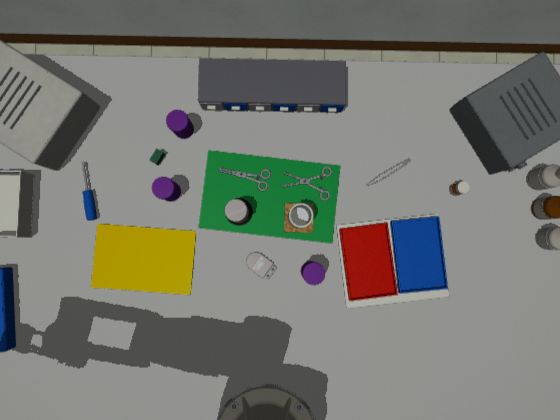

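View pics/scene0.png

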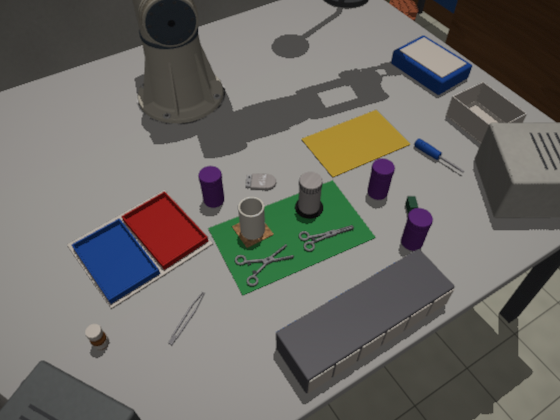

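```bash
cat >> h.py <<'E'
from scipy.optimize import minimize
T=np.linspace(0,2*np.pi,40,endpoint=False)
def hullmask(c,P,s=4):
    h=cv2.convexHull(np.array([(pix(c,p)+.5)*s for p in P]).astype(np.float32)).astype(np.int32)
    m=np.zeros((420*s,560*s),np.uint8);cv2.fillConvexPoly(m,h,1)
    return cv2.resize(m.astype(np.float32),(560,420),interpolation=cv2.INTER_AREA)
def cyl(x,y,r,z0,z1): return [(x+r*np.cos(t),y+r*np.sin(t),z) for t in T for z in(z0,z1)]
def box(x,y,a,b,yaw,z0,z1):
    k,s=np.cos(yaw),np.sin(yaw)
    return [(x+i*a/2*k-j*b/2*s,y+i*a/2*s+j*b/2*k,z) for i in(-1,1) for j in(-1,1) for z in(z0,z1)]
def fit(c,mask,model,p0,step=6):
    f=lambda p:np.abs(hullmask(c,model(p))-mask).sum()
    p0=np.array(p0,float);sx=np.vstack([p0]+[p0+d for d in np.diag([step,step]+[.08]*(len(p0)-2))])
    r=minimize(f,p0,method="Nelder-Mead",options=dict(initial_simplex=sx,xatol=.1,fatol=.3,maxiter=150))
    return r.x,r.fun/mask.sum()
def sil(t,n,c,x,y,z):
    "silhouette nearest the expected world point"
    q=pix(c,(x,y,z));best=None
    for r in silhouettes(t,n):
        m=r["pixels"];v,u=np.nonzero(m)
        if len(u)==0: continue
        d=np.hypot(u.mean()-q[0],v.mean()-q[1])
        if best is None or d<best[0]: best=(d,m,r["confidence"])
    return best
E
cat > m1.py <<'E'
from h import *
for n in("scene","top"):
    c=imaging.capture(n);I=c["frame"];H=cv2.cvtColor(I,cv2.COLOR_RGB2HSV)
    for t,x,y,z,r,h in(("canister_mid",551,77,53,26.3,95),("cup_mid",538,-74,51,29,90)):
        b=sil(t,n,c,x,y,z)
        if b is None or b[0]>15: print(n,t,"none");continue
        p,e=fit(c,b[1].astype(np.float32),lambda p:cyl(p[0],p[1],r,6,6+h),[x,y]);print(n,t,b[2],np.round(p,1),round(e,3))
    def colour(lo,hi,x,y,z,a,b,z0,z1,name):
        m=cv2.inRange(H,lo,hi);k,l,s,ce=cv2.connectedComponentsWithStats(m);q=pix(c,(x,y,z)).astype(int)
        i=l[q[1],q[0]]
        m=(l==i).astype(np.float32);m=cv2.morphologyEx(m,cv2.MORPH_CLOSE,np.ones((5,5)))
        p,e=fit(c,m,lambda p:box(p[0],p[1],a,b,p[2],z0,z1),[x,y,.02]);print(n,name,np.round(p,3),round(e,3),m.sum())
    colour((20,120,60),(35,255,255),430,313,4,160,250,0,4,"yellow")
    colour((105,120,40),(130,255,255),452,-371,4,180,120,2,20,"blue")
    H[...,0]=(H[...,0].astype(int)+90)%180
    colour((80,120,40),(100,255,255),444,-246,4,180,120,2,20,"red")
    for t,x,y in(("clamp_shut_mid",653,78),("clamp_open_mid",629,-84)):
        b=sil(t,n,c,x,y,7)
        if b is None: print(t,"none");continue
        v,u=np.nonzero(b[1]);P=np.array([atz(c,i,j,6)[:2] for i,j in zip(u,v)]);m=P.mean(0)
        w,V=np.linalg.eigh(np.cov(P.T));a=V[:,1];s=(P-m)@a
        print(n,t,b[0],b[2],"mean",m.round(1),"axis",np.arctan2(a[1],a[0]).round(3),"ext",s.min().round(),s.max().round())
        if n=="top":
            q=pix(c,(640,0,6)).astype(int)
cv2.imwrite("pics/crop1.png",cv2.resize(I[145:250,190:350,::-1],None,fx=5,fy=5,interpolation=cv2.INTER_CUBIC))
E
python3 m1.py
```

```text
scene canister_mid 0.91 [548.1  81.4] 0.07
scene cup_mid 0.75 [538.7 -71.4] 0.051
scene yellow [ 4.28223e+02  3.17820e+02 -6.20000e-02] 0.024 3837.0
scene blue [ 4.49631e+02 -3.72292e+02  1.13000e-01] 0.028 3935.0
scene red [ 4.30462e+02 -2.45027e+02  1.42000e-01] 0.028 3510.0
scene clamp_shut_mid 11.684381039704753 0.84 mean [639.3  54.8] axis 1.366 ext -51.0 82.0
clamp_open_mid none
top canister_mid 0.88 [551.2  81.2] 0.083
top cup_mid none
top yellow [ 4.31527e+02  3.17150e+02 -5.40000e-02] 0.017 6374.0
top blue [ 4.53865e+02 -3.73001e+02  1.14000e-01] 0.033 3541.0
top red [ 4.35386e+02 -2.46328e+02  1.41000e-01] 0.027 3532.0
top clamp_shut_mid 9.747472190811033 0.82 mean [642.9  55.5] axis 1.355 ext -51.0 79.0
top clamp_open_mid 11.044860516513722 0.62 mean [ 624.8 -111.7] axis 1.126 ext -47.0 81.0
```

View pics/crop1.png

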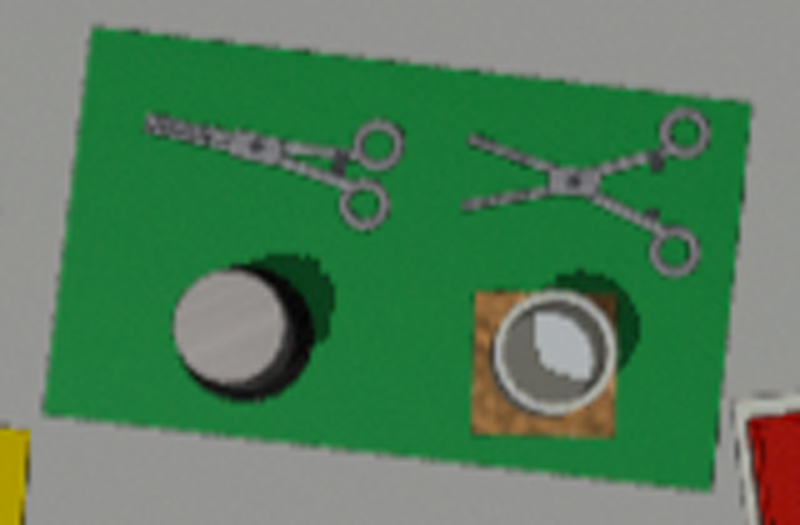

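Run:
```python
from h import *
c=imaging.capture("top")
f=lambda cx,cy,z:np.round(atz(c,190+(cx+.5)/5-.5,145+(cy+.5)/5-.5,z),1)
print("lid",f(231,327,101),"cup",f(555,351,96),"shut",f(258,147,12),"open",f(573,181,12))
print("shut tip",f(148,122,6),"rings",f(379,146,6),f(364,204,6))
print("open tips",f(472,138,6),f(466,205,6),"rings",f(685,133,6),f(674,250,6))
print("round bottom",f(247,402,6),"sq",[f(*p,6) for p in((474,292),(472,435),(615,437))])
c=imaging.capture("scene")
cv2.imwrite("pics/crop2.png",cv2.resize(c["frame"][165:290,210:375,::-1],None,fx=4.8,fy=4.8,interpolation=cv2.INTER_CUBIC))
```

```text
lid [551.3  79.8 101. ] cup [542.9 -71.7  96. ] shut [647.9  75.   12. ] open [633.4 -84.4  12. ]
shut tip [660.5 131.6   6. ] rings [650.3  14.    6. ] [620.5  21.1   6. ]
open tips [655.2 -33.1   6. ] [620.9 -30.6   6. ] rings [ 659.7 -141.4    6. ] [ 599.9 -136.4    6. ]
round bottom [519.2  78.1   6. ] sq [array([576.8, -35.4,   6. ]), array([504.6, -35.5,   6. ]), array([ 504.8, -107.5,    6. ])]
```

View pics/crop2.png

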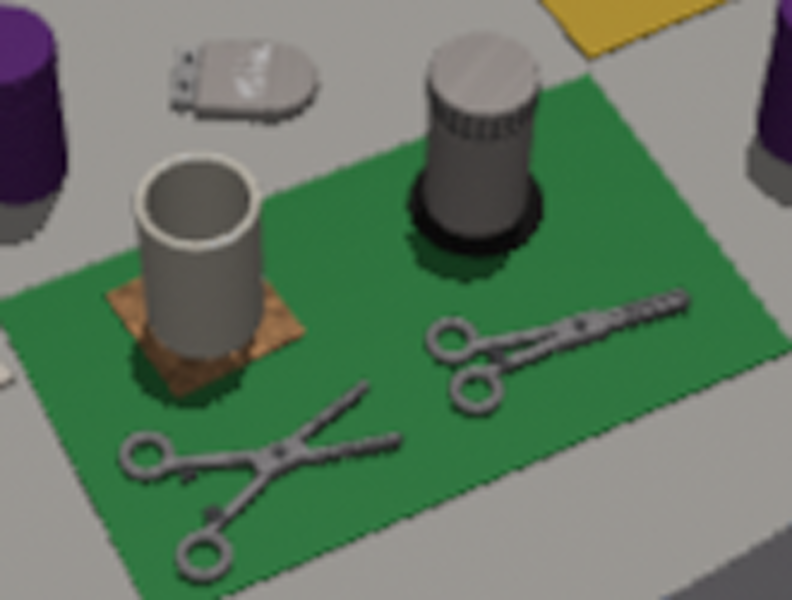

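Run:
```python
from h import *
c=imaging.capture("scene")
f=lambda cx,cy,z:np.round(atz(c,210+(cx+.5)/4.8-.5,165+(cy+.5)/4.8-.5,z),1)
print("lid",f(483,75,101),"cup",f(199,201,96),"shut",f(582,325,12),"open",f(280,452,12))
print("shut tip",f(686,298,6),"rings",f(452,339,6),f(476,391,6),"open tips",f(365,385,6),f(399,439,6),f(147,455,6),f(204,555,6))
print("coaster sides",f(411,208,6),f(542,208,6),"sq",f(108,296,6),f(302,330,6),f(186,393,6))
```

```text
lid [551.3  79.9 101. ] cup [542.6 -71.5  96. ] shut [647.3  77.9  12. ] open [631.9 -84.   12. ]
shut tip [657.9 133.8   6. ] rings [617.3  22.4   6. ] [648.8  15.1   6. ] open tips [617.7 -27.9   6. ] [652.1 -30.9   6. ] [ 596.9 -135.6    6. ] [ 657.6 -140.2    6. ]
coaster sides [538.6  50.1   6. ] [573.8 106.3   6. ] sq [ 506.  -106.3    6. ] [574.1 -36.4   6. ] [ 576.2 -102.7    6. ]
```

{"api": "apply_moves", "payload": {
  "plan": "0 0 0 1;0 0 0 1;0 0 0 1;0 0 0 1;0 0 0 1;0 0 0 1;0 0 0 1;0 0 0 1;0 0 0 1;0 0 0 1",
  "hand": 1,
  "newtons": 25
}}

```text
time: 2.85
ee_pos: [150.9, 606.5, 214.6]
eef_rot: [3.142, -0.0, 1.693]
wrist_force: [0.4, 0.0, 0.4]
finger_gap: 92.1
gripper_force: 0.0
```

{"api": "apply_moves", "payload": {
  "plan": "0 0 0 1;0 0 0 0.06;-1 0.75 0 0;-1 0.75 0 0;-1 0.75 0 0;-1 0.75 0 0;-1 0.75 0 0;-1 0.75 0 0;-1 0.75 0 0;-1 0.75 0 0"
}}

```text
time: 3.85
ee_pos: [271.4, 445.7, 214.7]
eef_rot: [3.141, -0.0, 1.574]
wrist_force: [-0.3, 1.1, -0.0]
finger_gap: 91.7
gripper_force: 0.0
```

{"api": "apply_moves", "payload": {
  "plan": "-1 0.75 0 0;-1 0.75 0 0;-1 0.75 0 0;-1 0.75 0 0;-1 0.75 0 0;-1 0.75 0 0;-1 0.75 0 0;-1 0.75 0 0;0 0 0 0;0 0 0 0"
}}

```text
time: 4.85
ee_pos: [390.9, 286.4, 214.7]
eef_rot: [-3.142, -0.0, 1.571]
wrist_force: [0.2, 0.3, 0.1]
finger_gap: 91.7
gripper_force: 0.0
```

{"api": "apply_moves", "payload": {
  "plan": "-1 0.8 0 0;-1 0.8 0 0;-1 0.8 0 0;-1 0.8 0 0;-1 0.8 0 0;-1 0.8 0 0;-1 0.8 0 0;-1 0.8 0 0;-1 0.8 0 0;-1 0.8 0 0"
}}

```text
time: 5.85
ee_pos: [551.2, 86.9, 214.6]
eef_rot: [-3.142, -0.0, 1.573]
wrist_force: [0.2, 0.7, -0.5]
finger_gap: 92.1
gripper_force: 0.0
```

{"api": "apply_moves", "payload": {
  "plan": "-0.33 0.02 0 0;0 0 1 0;0 0 1 0;0 0 1 0;0 0 1 0;0 0 1 0;0 0 1 0;0 0 1 0;0 0 1 0;0 0 0.33 0"
}}

```text
time: 6.85
ee_pos: [549.2, 80.9, 46.3]
eef_rot: [-3.138, 0.0, 1.572]
wrist_force: [0.1, -0.1, 0.3]
finger_gap: 92.0
gripper_force: 0.0
```

{"api": "apply_moves", "payload": {
  "plan": "0 0 0 0;0 0 0 0;0 0 0 0;0 0 0 0;0 0 0 0;0 0 0 0;0 0 0 0;0 0 0 0",
  "hand": 0.3
}}

```text
time: 7.65
ee_pos: [551.6, 79.9, 48.5]
eef_rot: [3.141, -0.0, 1.57]
wrist_force: [-0.4, 0.5, 5.8]
finger_gap: 52.8
gripper_force: 25.0
```

{"api": "apply_moves", "payload": {
  "plan": "0 0 -0.5 0;0 0 -0.7 0;0 0 -0.8 0;0 0 -1 0;0 0 -1 0;0.99 -0.39 0 0;0.99 -0.39 0 0;0.99 -0.39 0 0;0.99 -0.39 0 0;0.99 -0.39 0 0"
}}

```text
time: 8.65
ee_pos: [511.7, 179.6, 128.9]
eef_rot: [3.141, -0.0, 1.57]
wrist_force: [0.3, 0.4, -3.0]
finger_gap: 52.6
gripper_force: 25.0
```

{"api": "apply_moves", "payload": {
  "plan": "0.99 -0.39 0 0;0.99 -0.39 0 0;0.99 -0.39 0 0;0.99 -0.39 0 0;0.99 -0.39 0 0;0.99 -0.39 0 0;0.99 -0.39 0 0;0.99 -0.39 0 0;0.99 -0.39 0 0;0.99 -0.39 0 0"
}}

```text
time: 9.65
ee_pos: [433.8, 377.6, 128.9]
eef_rot: [3.141, -0.0, 1.571]
wrist_force: [0.8, 0.4, -2.9]
finger_gap: 52.5
gripper_force: 25.0
```

{"api": "apply_moves", "payload": {
  "plan": "0 0 0 0;0 0 0 0;0 0 0 0"
}}

```text
time: 9.95
ee_pos: [434.3, 376.2, 128.3]
eef_rot: [3.142, 0.0, 1.57]
wrist_force: [-0.9, 0.7, -2.9]
finger_gap: 52.4
gripper_force: 25.0
```

{"api": "apply_moves", "payload": {
  "plan": "0 0 1 0;0 0 1 0;0 0 1 0;0 0 0.7 0;0 0 0.3 0;0 0 0.06 0;0 0 0 0;0 0 0 0"
}}

```text
time: 10.75
ee_pos: [434.7, 377.2, 47.5]
eef_rot: [3.141, -0.001, 1.571]
wrist_force: [-0.2, 0.1, -2.7]
finger_gap: 52.1
gripper_force: 25.0
```

{"api": "apply_moves", "payload": {
  "plan": "0 0 0.04 0;0 0 0 0;0 0 0.04 0;0 0 0 0"
}}

```text
time: 11.15
ee_pos: [434.6, 377.3, 46.4]
eef_rot: [3.141, -0.001, 1.571]
wrist_force: [-1.9, -1.8, 8.8]
finger_gap: 52.3
gripper_force: 25.0
```

{"api": "apply_moves", "payload": {
  "plan": "0 0 0 0;0 0 0 0;0 0 0 0;0 0 0 0;0 0 -0.8 0;0 0 -1 0;0 0 -1 0;0 0 -1 0;0 0 -0.5 0;-0.98 0.235 0 0",
  "hand": 1
}}

```text
time: 12.15
ee_pos: [439.7, 359.2, 132.7]
eef_rot: [3.139, -0.003, 1.572]
wrist_force: [1.3, 0.2, -0.0]
finger_gap: 91.9
gripper_force: 0.0
```

{"api": "apply_moves", "payload": {
  "plan": "-0.98 0.235 0 0;-0.98 0.235 0 0;-0.98 0.235 0 0;-0.98 0.235 0 0;-0.98 0.235 0 0;-0.98 0.235 0 0;-0.98 0.235 0 0;-0.98 0.235 0 0;-0.98 0.235 0 0;-0.98 0.235 0 0"
}}

```text
time: 13.15
ee_pos: [485.7, 160.4, 130.8]
eef_rot: [-3.141, 0.0, 1.571]
wrist_force: [-0.7, 0.6, -0.1]
finger_gap: 92.0
gripper_force: 0.0
```

{"api": "apply_moves", "payload": {
  "plan": "-0.98 0.235 0 0;-0.98 0.235 0 0;-0.98 0.235 0 0;-0.98 0.235 0 0;-0.98 0.235 0 0;-0.98 0.235 0 0;-0.98 0.235 0 0;-0.98 0.235 0 0;-0.98 0.235 0 0;-0.98 0.235 0 0"
}}

```text
time: 14.15
ee_pos: [532.7, -35.6, 130.7]
eef_rot: [-3.141, -0.0, 1.571]
wrist_force: [-0.6, 0.5, 0.3]
finger_gap: 92.4
gripper_force: 0.0
```

{"api": "apply_moves", "payload": {
  "plan": "-0.98 0.235 0 0;-0.9 0.235 0 0;0 0 0 0;0 0 0 0"
}}

```text
time: 14.55
ee_pos: [541.8, -72.3, 130.7]
eef_rot: [-3.141, -0.0, 1.57]
wrist_force: [-0.3, 1.2, 0.1]
finger_gap: 92.0
gripper_force: 0.0
```

{"api": "apply_moves", "payload": {
  "plan": "0.03 0.05 1 0;0 0 1 0;0 0 1 0;0 0 1 0;0 0 0.23 0;0 0 0 0;0 0 0 0"
}}

```text
time: 15.25
ee_pos: [543.6, -71.4, 47.3]
eef_rot: [3.141, 0.0, 1.571]
wrist_force: [0.7, 0.3, -0.0]
finger_gap: 91.9
gripper_force: 0.0
```

{"api": "apply_moves", "payload": {
  "plan": "0 0 0 0;0 0 0 0;0 0 0 0;0 0 0 0;0 0 0 0;0 0 0 0;0 0 0 0;0 0 0 0",
  "hand": 0.3
}}

```text
time: 16.05
ee_pos: [543.3, -71.8, 46.8]
eef_rot: [3.141, 0.0, 1.571]
wrist_force: [-1.4, -0.7, 5.5]
finger_gap: 57.8
gripper_force: 25.0
```

{"api": "apply_moves", "payload": {
  "plan": "0 0 -0.5 0;0 0 -0.7 0;0 0 -0.8 0;0 0 -1 0;0 0 -1 0;0 0 0 0;0 0 0 0"
}}

```text
time: 16.75
ee_pos: [543.4, -71.8, 127.0]
eef_rot: [3.14, 0.0, 1.571]
wrist_force: [-0.7, 1.1, -2.8]
finger_gap: 57.4
gripper_force: 25.0
```

{"api": "apply_moves", "payload": {
  "plan": "0.97 -0.344 0 0;0.97 -0.344 0 0;0.97 -0.344 0 0;0.97 -0.344 0 0;0.97 -0.344 0 0;0.97 -0.344 0 0;0.97 -0.344 0 0;0.97 -0.344 0 0;0.97 -0.344 0 0;0.97 -0.344 0 0"
}}

```text
time: 17.75
ee_pos: [473.2, 122.8, 125.4]
eef_rot: [-3.14, 0.001, 1.571]
wrist_force: [1.0, -0.0, -2.2]
finger_gap: 57.2
gripper_force: 25.0
```

{"api": "apply_moves", "payload": {
  "plan": "0.97 -0.344 0 0;0.97 -0.344 0 0;0.97 -0.344 0 0;0.97 -0.344 0 0;0.97 -0.344 0 0;0.97 -0.344 0 0;0.97 -0.344 0 0;0 0 0 0;0 0 0 0"
}}

```text
time: 18.65
ee_pos: [425.7, 257.7, 125.7]
eef_rot: [-3.14, 0.001, 1.572]
wrist_force: [-0.5, -0.3, -2.1]
finger_gap: 57.3
gripper_force: 25.0
```

{"api": "apply_moves", "payload": {
  "plan": "0 0 1 0;0 0 1 0;0 0 1 0;0 0 0.7 0;0 0 0.3 0;0 0 0.06 0;0 0 0 0;0 0 0.04 0;0 0 0 0"
}}

```text
time: 19.55
ee_pos: [426.6, 258.1, 44.9]
eef_rot: [3.141, -0.0, 1.571]
wrist_force: [-0.6, -0.3, -1.3]
finger_gap: 57.5
gripper_force: 25.0
```

{"api": "apply_moves", "payload": {
  "plan": "0 0 0.03 0;0 0 0 0"
}}

```text
time: 19.75
ee_pos: [426.7, 258.2, 44.7]
eef_rot: [3.141, -0.0, 1.571]
wrist_force: [-1.1, -0.8, 5.5]
finger_gap: 57.2
gripper_force: 25.0
```

{"api": "apply_moves", "payload": {
  "plan": "0 0 0 0;0 0 0 0;0 0 0 0;0 0 0 0;0 0 -0.8 0;0 0 -1 0;0 0 -1 0;0 0 -1 0;0 0 -0.5 0;0 0 0 0",
  "hand": 1
}}

```text
time: 20.75
ee_pos: [427.1, 258.6, 131.1]
eef_rot: [3.139, -0.001, 1.571]
wrist_force: [0.2, -0.5, -0.3]
finger_gap: 91.8
gripper_force: 0.0
```

{"api": "apply_moves", "payload": {
  "plan": "-0.757 0.92 0 0;-0.757 0.92 0 0;-0.757 0.92 0 0;-0.757 0.92 0 0;-0.757 0.92 0 0;-0.757 0.92 0 0;-0.757 0.92 0 0;-0.757 0.92 0 0;-0.757 0.92 0 0;-0.757 0.92 0 0",
  "hand": 0.45
}}

```text
time: 21.75
ee_pos: [610.3, 105.8, 128.4]
eef_rot: [-3.14, 0.0, 1.571]
wrist_force: [-0.6, 1.2, -0.3]
finger_gap: 41.5
gripper_force: 0.0
```

{"api": "apply_moves", "payload": {
  "plan": "-0.757 0.92 0 0;-0.757 0.92 0 0;0 0 0 0.9;0 0 0 0.88;0 0 0 0;0 0 0 0"
}}

```text
time: 22.35
ee_pos: [646.5, 76.3, 128.9]
eef_rot: [-3.14, 0.001, 1.36]
wrist_force: [-0.0, -0.9, -0.5]
finger_gap: 41.2
gripper_force: 0.0
```

Run:
```python
from h import *
c=imaging.capture("top");I=c["frame"]
cv2.imwrite("pics/crop3.png",cv2.resize(I[145:305,80:350,::-1],None,fx=2.9,fy=2.9,interpolation=cv2.INTER_CUBIC))
c=imaging.capture("scene");I=c["frame"]
cv2.imwrite("pics/crop4.png",cv2.resize(I[100:290,210:450,::-1],None,fx=3.1,fy=3.1,interpolation=cv2.INTER_CUBIC))
```

```text
(no output)
```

View pics/crop3.png

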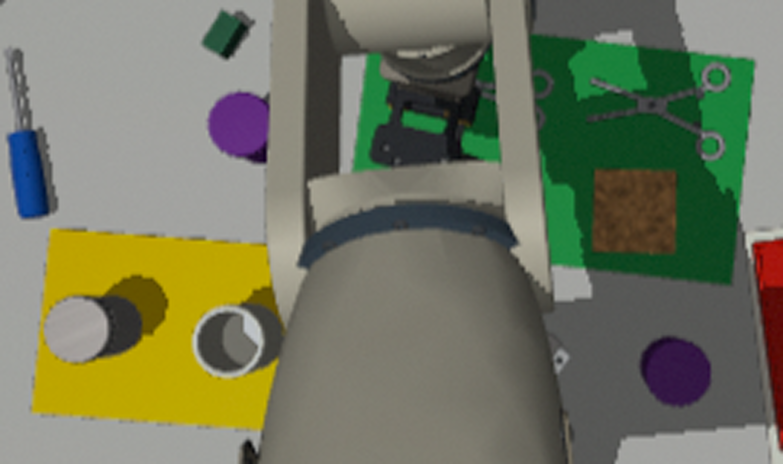

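View pics/crop4.png

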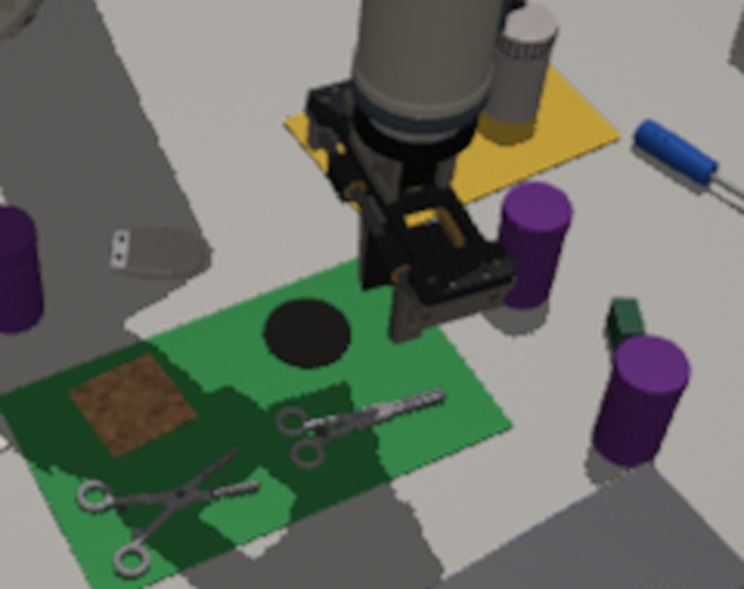

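{"api": "apply_moves", "payload": {
  "plan": "0 0.05 1 0;0 0 1 0;0 0 1 0;0 0 1 0;0 0 1 0;0 0 0.7 0;0 0 0.3 0;0 0 0.12 0;0 0 0 0;0 0 0 0"
}}

```text
time: 23.45
ee_pos: [648.7, 76.2, 8.4]
eef_rot: [3.14, -0.0, 1.357]
wrist_force: [-0.5, 0.9, -0.1]
finger_gap: 41.5
gripper_force: 0.0
```

{"api": "apply_moves", "payload": {
  "plan": "0 -0.04 0.17 0;0 0 0 0;0 0 0 0"
}}

```text
time: 23.75
ee_pos: [647.3, 76.3, 4.3]
eef_rot: [3.141, -0.0, 1.357]
wrist_force: [0.3, -0.0, 0.2]
finger_gap: 41.5
gripper_force: 0.0
```

{"api": "apply_moves", "payload": {
  "plan": "0 0 0 0;0 0 0 0;0 0 0 0;0 0 0 0;0 0 0 0;0 0 0 0",
  "hand": 0,
  "newtons": 30
}}

```text
time: 24.35
ee_pos: [647.4, 76.3, 4.2]
eef_rot: [3.141, 0.0, 1.357]
wrist_force: [0.7, 0.1, 0.2]
finger_gap: 12.7
gripper_force: 30.0
```

{"api": "apply_moves", "payload": {
  "plan": "0 0 -0.3 0;0 0 -0.7 0;0 0 -1 0;0 0 -1 0;0 0 -1 0;0 0 0 0;0 0 0 0"
}}

```text
time: 25.05
ee_pos: [647.6, 76.4, 84.9]
eef_rot: [3.14, -0.0, 1.357]
wrist_force: [-0.9, -0.1, -0.5]
finger_gap: 12.1
gripper_force: 30.0
```

{"api": "apply_moves", "payload": {
  "plan": "0 0 -1 0;0 0 -1 0;0 0 -1 0;0 0 -0.5 0;0 0 0 1;0 0 0 1;0 0 0 1;0 0 0 1;0 0 0 1;0 0 0 1"
}}

```text
time: 26.05
ee_pos: [646.6, 76.2, 152.8]
eef_rot: [-3.141, 0.002, 0.632]
wrist_force: [1.1, 0.5, -0.6]
finger_gap: 12.8
gripper_force: 30.0
```

{"api": "apply_moves", "payload": {
  "plan": "0 0 0 1;0 0 0 1;0 0 0 1;0 0 0 1;0 0 0 0.13;0 0 0 0;0 0 0 0"
}}

```text
time: 26.75
ee_pos: [647.1, 76.3, 153.7]
eef_rot: [-3.142, 0.001, 0.144]
wrist_force: [0.1, -0.2, -1.6]
finger_gap: 12.3
gripper_force: 30.0
```

```bash
cat > go.py <<'E'
import sys
from h import *
s=robot.read_state();p=s["ee_pos"];y=s["eef_rot"][2];t=np.array([float(a) for a in sys.argv[1:4]]);d=t-p
k,n=np.cos(y),np.sin(y)
print("units x,y,z",np.round([(d[0]*k+d[1]*n)/20,(d[0]*n-d[1]*k)/20,-d[2]/20],3),"yaw",y, "turn", [(y-float(a))/.12 for a in sys.argv[4:]])
E
python3 go.py 437 -245 155 0.1415
python3 - <<'E'
from h import *
# coaster points from the stored crops, using fresh calibration
c=imaging.capture("top");f=lambda x,y:atz(c,80+(x+.5)/2.9-.5,145+(y+.5)/2.9-.5,6).round(1)
P=[f(594,170),f(675,170),f(676,253),f(592,253)];print("sq",P,np.mean(P,0))
c=imaging.capture("scene");f=lambda x,y:atz(c,210+(x+.5)/3.1-.5,100+(y+.5)/3.1-.5,6).round(1)
print("round",f(307,332));P=[f(69,393),f(151,355),f(196,415),f(116,458)];print("sq",P,np.mean(P,0))
E
```

```text
units x,y,z [-12.701  14.389  -0.065] yaw 0.14408596326584933 turn [np.float64(0.02154969388207783)]
sq [array([576. , -35.6,   6. ]), array([ 577.3, -106.3,    6. ]), array([ 505., -108.,    6.]), array([503.8, -35. ,   6. ])] [540.525 -71.225   6.   ]
round [552.9  79.9   6. ]
sq [array([ 506.1, -106.9,    6. ]), array([507.7, -35.4,   6. ]), array([574.9, -36. ,   6. ]), array([ 576.8, -106.4,    6. ])] [541.375 -71.175   6.   ]
```

{"api": "apply_moves", "payload": {
  "plan": "-0.847 0.96 0 0;-0.847 0.96 0 0;-0.847 0.96 0 0;-0.847 0.96 0 0;-0.847 0.96 0 0;-0.847 0.96 0 0;-0.847 0.96 0 0;-0.847 0.96 0 0;-0.847 0.96 0 0;-0.847 0.96 0 0"
}}

```text
time: 27.85
ee_pos: [506.1, -138.5, 154.4]
eef_rot: [3.141, -0.0, 0.143]
wrist_force: [0.3, 0.5, -0.1]
finger_gap: 12.6
gripper_force: 30.0
```

{"api": "apply_moves", "payload": {
  "plan": "-0.847 0.96 0 0;-0.847 0.96 0 0;-0.847 0.96 0 0;-0.847 0.96 0 0;-0.847 0.96 0 0;0 0 0 0;0 0 0 0;0 0 0 0"
}}

```text
time: 28.65
ee_pos: [436.8, -244.2, 154.3]
eef_rot: [-3.142, -0.0, 0.142]
wrist_force: [1.0, 0.2, -0.4]
finger_gap: 12.8
gripper_force: 30.0
```

```bash
python3 go.py 437 -245 6 0.1415
python3 - <<'E'
from h import *
a=imaging.capture("scene")["frame"];b=imaging.capture("top")["frame"]
f=lambda I:cv2.resize(I[...,::-1],None,fx=3,fy=3,interpolation=cv2.INTER_CUBIC)
cv2.imwrite("pics/c5.png",f(a[130:320,50:250]))
E
```

```text
units x,y,z [6.000e-03 4.200e-02 7.413e+00] yaw 0.14196635036198213 turn [np.float64(0.0038862530165178584)]
```

View pics/c5.png

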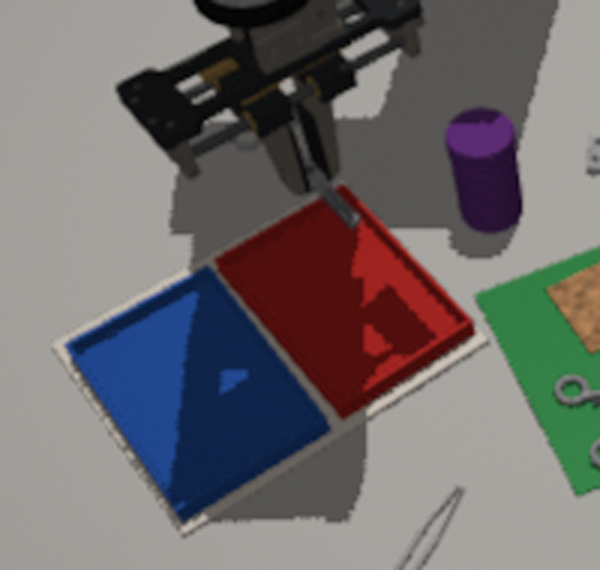

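{"api": "apply_moves", "payload": {
  "plan": "0 0.04 1 0;0 0 1 0;0 0 1 0;0 0 1 0;0 0 1 0;0 0 0 0;0 0 0 0"
}}

```text
time: 29.45
ee_pos: [436.6, -245.0, 54.3]
eef_rot: [-3.141, 0.001, 0.142]
wrist_force: [0.3, 0.2, -0.5]
finger_gap: 12.5
gripper_force: 30.0
```

```bash
python3 - <<'E'
from h import *
c=imaging.capture("top");print(atz(c,80+676.5/2.9-.5,145+371.5/2.9-.5,95))
c=imaging.capture("scene");print(atz(c,50+481/3-.5,130+133/3-.5,95))
E
python3 go.py 437 -245 10 0.1415
```

```text
[ 409.03486632 -101.80971338   95.        ]
[ 407.15597996 -103.24295024   95.        ]
units x,y,z [-0.008 -0.029  2.256] yaw 0.1418668037669928 turn [np.float64(0.003056698058273346)]
```

{"api": "apply_moves", "payload": {
  "plan": "0 0 1 0;0 0 0.7 0;0 0 0.4 0;0 0 0.1 0;0 0 0 0;0 0 0 0"
}}

```text
time: 30.15
ee_pos: [437.0, -245.7, 11.1]
eef_rot: [3.141, -0.001, 0.141]
wrist_force: [-1.6, 1.0, 5.8]
finger_gap: 12.5
gripper_force: 30.0
```

{"api": "apply_moves", "payload": {
  "plan": "0 0 0 0;0 0 0.03 0;0 0 0 0;0 0 0 0"
}}

```text
time: 30.55
ee_pos: [437.0, -245.7, 11.1]
eef_rot: [3.141, -0.001, 0.141]
wrist_force: [-3.7, 2.1, 15.9]
finger_gap: 12.7
gripper_force: 30.0
```

Run:
```python
from h import *
a=imaging.capture("scene")["frame"]
cv2.imwrite("pics/c6.png",cv2.resize(a[170:310,60:230,::-1],None,fx=4,fy=4,interpolation=cv2.INTER_CUBIC))
```

```text
(no output)
```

View pics/c6.png

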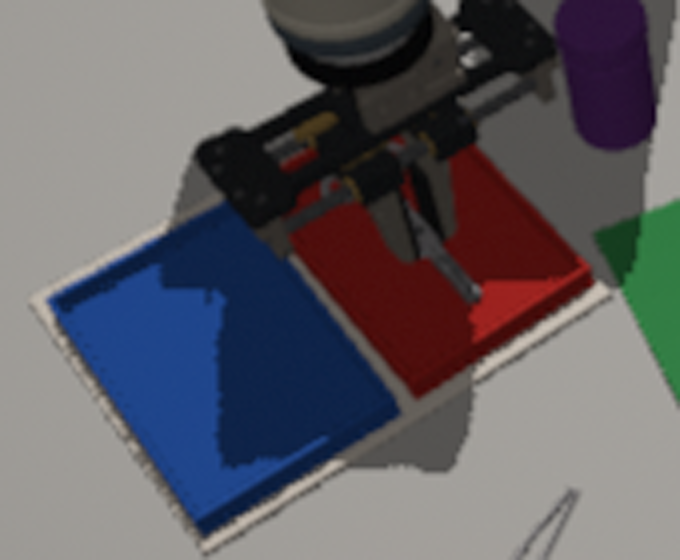

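{"api": "apply_moves", "payload": {
  "plan": "0 0 -0.05 0;0 0 0 0;0 0 0 0;0 0 -0.5 0;0 0 -1 0;0 0 -1 0;0 0 -1 0;0 0 -1 0;0 0 -1 0;0 0 -1 0",
  "hand": 0.45
}}

```text
time: 31.6
ee_pos: [436.3, -245.4, 142.0]
eef_rot: [3.141, -0.0, 0.141]
wrist_force: [-0.2, 0.1, 0.2]
finger_gap: 41.5
gripper_force: 0.0
```

{"api": "apply_moves", "payload": {
  "plan": "0 0 0 -1;0 0 0 -1;0 0 0 -1;0 0 0 -1;0 0 0 -1;0 0 0 -1;0 0 0 -1;0 0 0 -1;0 0 0 -1;0 0 0 -1"
}}

```text
time: 32.6
ee_pos: [436.4, -245.4, 141.1]
eef_rot: [3.141, 0.0, 1.346]
wrist_force: [-0.2, 0.1, -0.6]
finger_gap: 41.2
gripper_force: 0.0
```

{"api": "apply_moves", "payload": {
  "plan": "0 0 0 -0.9;0 0 0 -0.4;0 0 0 0;0 0 0 0"
}}

```text
time: 33.0
ee_pos: [436.4, -245.4, 141.0]
eef_rot: [3.141, 0.0, 1.496]
wrist_force: [-0.2, -0.2, 0.7]
finger_gap: 41.6
gripper_force: 0.0
```

```bash
python3 go.py 632.6 -84.2 135 1.497
```

```text
units x,y,z [8.774 9.177 0.298] yaw 1.4957782754354825 turn [np.float64(-0.010181038037646955)]
```

Ten rows of (0.877, 0.918), then down.

{"api": "apply_moves", "payload": {
  "plan": "0.877 0.918 0 0;0.877 0.918 0 0;0.877 0.918 0 0;0.877 0.918 0 0;0.877 0.918 0 0;0.877 0.918 0 0;0.877 0.918 0 0;0.877 0.918 0 0;0.877 0.918 0 0;0.877 0.918 0 0"
}}

```text
time: 34.0
ee_pos: [633.0, -83.2, 140.7]
eef_rot: [-3.141, 0.0, 1.496]
wrist_force: [-0.1, -0.5, -0.6]
finger_gap: 41.5
gripper_force: 0.0
```

{"api": "apply_moves", "payload": {
  "plan": "0 0 1 0;0 0 1 0;0 0 1 0;0 0 1 0;0 0 1 0;0 0 1 0;0 0 0 0;0 0 0 0"
}}

```text
time: 34.8
ee_pos: [632.3, -84.0, 20.7]
eef_rot: [-3.141, -0.0, 1.497]
wrist_force: [-0.4, -0.8, -0.2]
finger_gap: 41.5
gripper_force: 0.0
```

```bash
python3 go.py 632.6 -84.2 4.5 1.497;  python3 - <<'E'
from h import *
a=imaging.capture("scene")["frame"]
cv2.imwrite("pics/c7.png",cv2.resize(a[170:310,90:340,::-1],None,fx=3.2,fy=3.2,interpolation=cv2.INTER_CUBIC))
E
```

```text
units x,y,z [-0.011  0.016  0.811] yaw 1.4965686484906793 turn [np.float64(-0.0035945959110069334)]
```

View pics/c7.png

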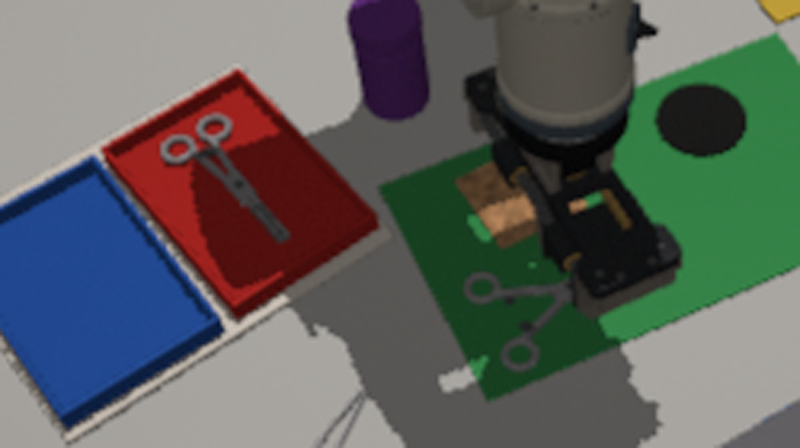

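{"api": "apply_moves", "payload": {
  "plan": "0 0.01 0.5 0;0 0 0.3 0;0 0 0 0;0 0 0 0"
}}

```text
time: 35.25
ee_pos: [632.5, -84.0, 4.5]
eef_rot: [-3.141, -0.0, 1.497]
wrist_force: [-0.3, 0.8, -0.1]
finger_gap: 41.3
gripper_force: 0.0
```

{"api": "apply_moves", "payload": {
  "plan": "0 0 0 0;0 0 0 0;0 0 0 0;0 0 0 0;0 0 0 0;0 0 0 0",
  "hand": 0
}}

```text
time: 35.85
ee_pos: [632.7, -84.0, 4.7]
eef_rot: [3.141, 0.0, 1.497]
wrist_force: [-0.6, -0.1, 1.6]
finger_gap: 13.1
gripper_force: 27.4
```

{"api": "apply_moves", "payload": {
  "plan": "0 0 -0.3 0;0 0 -0.7 0;0 0 -1 0;0 0 -1 0;0 0 -1 0;0 0 -1 0;0 0 -1 0;0 0 -1 0;0 0 -0.5 0;0 0 0 0"
}}

```text
time: 36.85
ee_pos: [633.6, -84.1, 156.8]
eef_rot: [3.138, 0.0, 1.497]
wrist_force: [1.0, 0.5, -0.8]
finger_gap: 13.3
gripper_force: 27.4
```

{"api": "apply_moves", "payload": {
  "plan": "0 0 0 1;0 0 0 1;0 0 0 1;0 0 0 1;0 0 0 1;0 0 0 1;0 0 0 1;0 0 0 1;0 0 0 1;0 0 0 1"
}}

```text
time: 37.85
ee_pos: [631.9, -83.9, 153.4]
eef_rot: [-3.141, 0.002, 0.292]
wrist_force: [-0.7, 0.2, -0.6]
finger_gap: 13.5
gripper_force: 27.4
```

{"api": "apply_moves", "payload": {
  "plan": "0 0 0 1;0 0 0 0.53;0 0 0 0;0 0 0 0"
}}

```text
time: 38.25
ee_pos: [632.1, -83.9, 153.8]
eef_rot: [-3.141, 0.001, 0.116]
wrist_force: [-0.1, -0.4, -0.2]
finger_gap: 13.4
gripper_force: 27.4
```

```bash
python3 go.py 457 -371.5 154 0.1135
```

```text
units x,y,z [-1.036e+01  1.327e+01 -8.000e-03] yaw 0.11587134507376273 turn [np.float64(0.019761208948022742)]
```

{"api": "apply_moves", "payload": {
  "plan": "-0.74 0.948 0 0;-0.74 0.948 0 0;-0.74 0.948 0 0;-0.74 0.948 0 0;-0.74 0.948 0 0;-0.74 0.948 0 0;-0.74 0.948 0 0;-0.74 0.948 0 0;-0.74 0.948 0 0;-0.74 0.948 0 0"
}}

```text
time: 39.25
ee_pos: [506.4, -289.9, 154.4]
eef_rot: [-3.141, 0.0, 0.116]
wrist_force: [1.0, -0.1, -0.2]
finger_gap: 13.3
gripper_force: 27.4
```

{"api": "apply_moves", "payload": {
  "plan": "-0.74 0.948 0 0;-0.74 0.948 0 0;-0.74 0.948 0 0;-0.74 0.948 0 0;0 0 0 0;0 0 0 0;0 0 0 0"
}}

```text
time: 39.95
ee_pos: [457.2, -370.5, 154.4]
eef_rot: [-3.141, 0.0, 0.115]
wrist_force: [-0.1, 0.6, -0.4]
finger_gap: 13.5
gripper_force: 27.4
```

{"api": "apply_moves", "payload": {
  "plan": "0 0 1 0;0 0 1 0;0 0 1 0;0 0 1 0;0 0 1 0;0 0 0 0;0 0 0 0"
}}

```text
time: 40.65
ee_pos: [457.3, -370.6, 54.7]
eef_rot: [-3.141, 0.0, 0.115]
wrist_force: [0.5, -0.2, -0.5]
finger_gap: 13.5
gripper_force: 27.4
```

```bash
python3 go.py 457 -371.5 12 0.1135
python3 - <<'E'
from h import *
a=imaging.capture("scene")["frame"]
cv2.imwrite("pics/c8.png",cv2.resize(a[180:320,50:250,::-1],None,fx=4,fy=4,interpolation=cv2.INTER_CUBIC))
E
```

```text
units x,y,z [-0.018  0.045  2.135] yaw 0.11498837124142569 turn [np.float64(0.012403093678547394)]
```

View pics/c8.png

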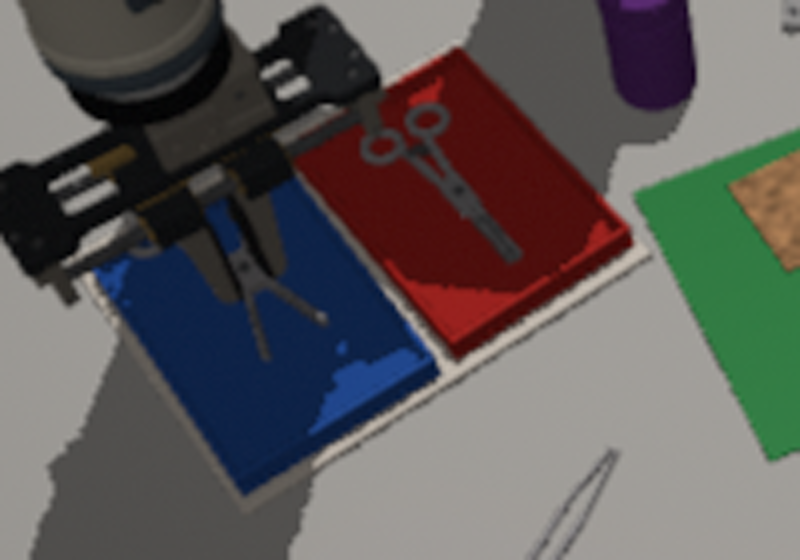

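{"api": "apply_moves", "payload": {
  "plan": "0 0.04 1 0;0 0 0.7 0;0 0 0.4 0;0 0 0.03 0;0 0 0 0;0 0 0.04 0;0 0 0 0"
}}

```text
time: 41.4
ee_pos: [457.2, -372.2, 11.5]
eef_rot: [3.141, -0.0, 0.114]
wrist_force: [0.2, -0.3, 0.4]
finger_gap: 13.2
gripper_force: 30.5
```

{"api": "apply_moves", "payload": {
  "plan": "0 0 0.03 0;0 0 0 0"
}}

```text
time: 41.6
ee_pos: [457.2, -372.2, 11.4]
eef_rot: [3.141, -0.0, 0.114]
wrist_force: [-1.3, 0.7, 7.2]
finger_gap: 13.3
gripper_force: 30.6
```

{"api": "apply_moves", "payload": {
  "plan": "0 0 -0.05 0;0 0 0 0;0 0 0 0;0 0 -0.5 0;0 0 -1 0;0 0 -1 0;0 0 -1 0;0 0 -1 0;0 0 -1 0;0 0 -1 0",
  "hand": 0.45
}}

```text
time: 42.6
ee_pos: [456.9, -372.0, 143.1]
eef_rot: [3.141, -0.0, 0.114]
wrist_force: [0.2, -0.9, -0.4]
finger_gap: 41.2
gripper_force: 0.0
```

{"api": "apply_moves", "payload": {
  "plan": "0 0 0 -1;0 0 0 -1;0 0 0 -1;0 0 0 -1;0 0 0 -1;0 0 0 -1;0 0 0 -1;0 0 0 -1;0 0 0 -1;0 0 0 -1",
  "hand": 1
}}

```text
time: 43.6
ee_pos: [457.0, -372.0, 142.3]
eef_rot: [3.141, 0.0, 1.319]
wrist_force: [-0.1, -0.4, 0.6]
finger_gap: 91.7
gripper_force: 0.0
```

{"api": "apply_moves", "payload": {
  "plan": "0 0 0 -1;0 0 0 -1;0 0 0 -0.14;1 0 0 0;1 0 0 0;1 0 0 0;1 0 0 0;1 0 0 0;1 0 0 0;1 0 0 0"
}}

```text
time: 44.6
ee_pos: [456.6, -229.6, 141.7]
eef_rot: [-3.141, -0.0, 1.57]
wrist_force: [-0.3, -0.4, -0.3]
finger_gap: 91.9
gripper_force: 0.0
```

{"api": "apply_moves", "payload": {
  "plan": "1 0 0 0;1 0 0 0;1 0 0 0;1 0 0 0;1 0 0 0;1 0 0 0;1 0 0 0;1 0 0 0;1 0 0 0;1 0 0 0"
}}

```text
time: 45.6
ee_pos: [456.0, -30.0, 141.7]
eef_rot: [-3.142, -0.0, 1.57]
wrist_force: [0.3, 0.4, 0.6]
finger_gap: 91.8
gripper_force: 0.0
```

{"api": "apply_moves", "payload": {
  "plan": "1 0 0 0;1 0 0 0;1 0 0 0;1 0 0 0;1 0 0 0;1 0 0 0;1 0 0 0;1 0 0 0;1 0 0 0;1 0 0 0"
}}

```text
time: 46.6
ee_pos: [455.6, 169.6, 141.7]
eef_rot: [-3.141, -0.0, 1.57]
wrist_force: [-0.8, -0.3, 0.1]
finger_gap: 91.9
gripper_force: 0.0
```

```bash
python3 go.py 434.6 377.3 130 1.5708
python3 - <<'E'
from h import *
a=imaging.capture("scene")["frame"]
cv2.imwrite("pics/c9.png",a[...,::-1])
c=imaging.capture("top");I=c["frame"]
cv2.imwrite("pics/c10.png",cv2.resize(I[130:310,80:460,::-1],None,fx=2.1,fy=2.1,interpolation=cv2.INTER_CUBIC))
E
```

```text
units x,y,z [10.383 -1.056  0.585] yaw 1.5704216830843412 turn [np.float64(-0.0031526409638234685)]
```

View pics/c10.png

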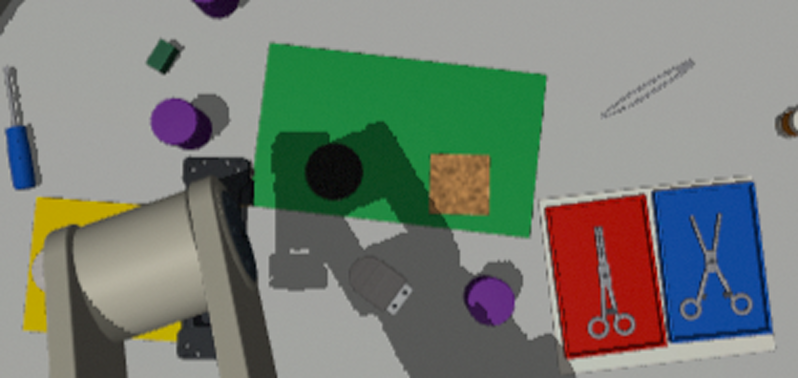

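{"api": "apply_moves", "payload": {
  "plan": "1 -0.1 0 0;1 -0.1 0 0;1 -0.1 0 0;1 -0.1 0 0;1 -0.1 0 0;1 -0.1 0 0;1 -0.1 0 0;1 -0.1 0 0;1 -0.1 0 0;1 -0.1 0 0"
}}

```text
time: 47.7
ee_pos: [436.2, 368.4, 141.6]
eef_rot: [-3.141, 0.0, 1.57]
wrist_force: [-0.2, 0.9, 0.1]
finger_gap: 92.2
gripper_force: 0.0
```

{"api": "apply_moves", "payload": {
  "plan": "0.38 -0.05 0.5 0;0 0 0 0;0 0 0 0"
}}

```text
time: 48.0
ee_pos: [435.5, 374.7, 130.8]
eef_rot: [-3.14, 0.001, 1.571]
wrist_force: [-0.3, -0.3, 0.3]
finger_gap: 92.4
gripper_force: 0.0
```

```bash
python3 go.py 434.6 377.3 48 1.5708
python3 - <<'E'
from h import *
for n in("top","scene"):
    c=imaging.capture(n);I=c["frame"].astype(int)
    q=pix(c,(553,79,6)).astype(int)
    r=(I.max(2)<38).astype(np.uint8);print(I[q[1],q[0]])
    k,l,s,ce=cv2.connectedComponentsWithStats(r);i=l[q[1],q[0]];print(n,s[i],atz(c,*ce[i],6).round(1))
    m=(l==i).astype(np.float32);print(fit(c,m,lambda p:cyl(p[0],p[1],35,3,6),[553,79]))
    h=cv2.inRange(cv2.cvtColor(c["frame"],cv2.COLOR_RGB2HSV),(5,60,50),(20,255,255))
    q=pix(c,(541,-71,6)).astype(int);k,l,s,ce=cv2.connectedComponentsWithStats(h);i=l[q[1],q[0]];m=(l==i).astype(np.float32)
    print(s[i],fit(c,m,lambda p:box(p[0],p[1],72,72,p[2],3,6),[541,-71,0]))
E
```

```text
units x,y,z [ 0.131 -0.045  4.142] yaw 1.5708764445206418 turn [np.float64(0.0006370376720151357)]
[21 23 21]
top [226 198  27  27 546] [553.9  79.3   6. ]
(array([553.67822266,  79.62988281]), np.float64(0.12087912087912088))
[285 203  28  29 767] (array([ 5.40683363e+02, -7.14070859e+01,  8.77543439e-03]), np.float64(0.07431551499348109))
[23 22 22]
scene [296 197  27  22 464] [554.3  79.3   6. ]
(array([552.77592468,  81.13704681]), np.float64(0.1497844827586207))
[233 215  40  32 734] (array([ 5.39930170e+02, -7.19005916e+01,  9.18552812e-03]), np.float64(0.09255790190735695))
```

{"api": "apply_moves", "payload": {
  "plan": "0.13 -0.045 0 0;0 0 1 0;0 0 1 0;0 0 1 0;0 0 1 0;0 0 0.14 0;0 0 0 0;0 0 0 0"
}}

```text
time: 48.9
ee_pos: [435.8, 378.5, 49.7]
eef_rot: [3.141, -0.001, 1.57]
wrist_force: [-0.4, -0.3, -0.8]
finger_gap: 92.0
gripper_force: 0.0
```

{"api": "apply_moves", "payload": {
  "plan": "0 0 0 0;0 0 0 0;0 0 0 0;0 0 0 0;0 0 0 0;0 0 0 0;0 0 0 0;0 0 0 0",
  "hand": 0.3,
  "newtons": 25
}}

```text
time: 49.7
ee_pos: [435.2, 378.2, 48.9]
eef_rot: [-3.142, -0.0, 1.571]
wrist_force: [-1.6, -0.2, 1.4]
finger_gap: 51.9
gripper_force: 25.0
```

{"api": "apply_moves", "payload": {
  "plan": "0 0 -0.5 0;0 0 -0.7 0;0 0 -1 0;0 0 -1 0;0 0 -1 0;0 0 -1 0;0 0 -0.5 0;0 0 0 0;0 0 0 0"
}}

```text
time: 50.6
ee_pos: [435.0, 378.0, 162.6]
eef_rot: [-3.141, 0.0, 1.571]
wrist_force: [0.3, -0.1, -3.6]
finger_gap: 52.3
gripper_force: 25.0
```

```bash
python3 go.py 553.8 79.8 50 1.5708
```

```text
units x,y,z [-14.907   5.942   5.629] yaw 1.5706624161566858 turn [np.float64(-0.0011465320276182744)]
```

{"api": "apply_moves", "payload": {
  "plan": "-0.99 0.396 0 0;-0.99 0.396 0 0;-0.99 0.396 0 0;-0.99 0.396 0 0;-0.99 0.396 0 0;-0.99 0.396 0 0;-0.99 0.396 0 0;-0.99 0.396 0 0;-0.99 0.396 0 0;-0.99 0.396 0 0"
}}

```text
time: 51.6
ee_pos: [513.8, 179.0, 161.5]
eef_rot: [-3.139, 0.001, 1.571]
wrist_force: [-0.0, 0.9, -1.6]
finger_gap: 52.1
gripper_force: 25.0
```

{"api": "apply_moves", "payload": {
  "plan": "-0.99 0.396 0 0;-0.99 0.396 0 0;-0.99 0.396 0 0;-0.99 0.396 0 0;-0.99 0.396 0 0;0 0 0 0;0 0 0 0;0 0 0 0"
}}

```text
time: 52.4
ee_pos: [553.3, 81.6, 162.1]
eef_rot: [-3.14, -0.0, 1.571]
wrist_force: [0.2, -0.2, -3.6]
finger_gap: 52.5
gripper_force: 25.0
```

{"api": "apply_moves", "payload": {
  "plan": "0 0 1 0;0 0 1 0;0 0 1 0;0 0 1 0;0 0 1 0;0 0 0.3 0;0 0 0.1 0;0 0 0 0;0 0 0 0"
}}

```text
time: 53.3
ee_pos: [554.6, 81.4, 55.7]
eef_rot: [3.14, -0.0, 1.571]
wrist_force: [-0.0, 0.5, -2.9]
finger_gap: 52.4
gripper_force: 25.0
```

```bash
python3 go.py 553.8 80.7 51 1.5708
```

```text
units x,y,z [-0.036 -0.041  0.235] yaw 1.5707566397247175 turn [np.float64(-0.00036133562735426083)]
```

{"api": "apply_moves", "payload": {
  "plan": "-0.035 -0.03 0.1 0;0 0 0.1 0;0 0 0.03 0;0 0 0 0;0 0 0 0"
}}

```text
time: 53.8
ee_pos: [553.6, 80.5, 50.8]
eef_rot: [3.141, -0.0, 1.571]
wrist_force: [-3.3, -0.1, 5.5]
finger_gap: 52.5
gripper_force: 25.0
```

{"api": "apply_moves", "payload": {
  "plan": "0 0 0.03 0;0 0 0 0"
}}

```text
time: 54.0
ee_pos: [553.7, 80.5, 50.8]
eef_rot: [3.141, -0.0, 1.571]
wrist_force: [-4.0, -1.0, 12.2]
finger_gap: 52.4
gripper_force: 25.0
```

Standing. Release, rise, go to the cup at (426.7, 258.2).

{"api": "apply_moves", "payload": {
  "plan": "0 0 -0.03 0;0 0 0 0;0 0 0 0;0 0 0 0;0 0 -0.6 0;0 0 -1 0;0 0 -1 0;0 0 -1 0;0 0 -0.6 0;0 0 0 0",
  "hand": 1
}}

```text
time: 55.0
ee_pos: [554.6, 80.7, 136.2]
eef_rot: [3.138, -0.001, 1.571]
wrist_force: [0.2, -0.1, 0.4]
finger_gap: 91.9
gripper_force: 0.0
```

{"api": "apply_moves", "payload": {
  "plan": "0.98 -0.7 0 0;0.98 -0.7 0 0;0.98 -0.7 0 0;0.98 -0.7 0 0;0.98 -0.7 0 0;0.98 -0.7 0 0;0.98 -0.7 0 0;0.98 -0.7 0 0;0.98 -0.7 0 0;0 0 0 0"
}}

```text
time: 56.0
ee_pos: [425.6, 258.1, 133.4]
eef_rot: [-3.14, 0.0, 1.573]
wrist_force: [0.6, -1.0, 1.0]
finger_gap: 91.8
gripper_force: 0.0
```

```bash
python3 go.py 426.7 258.2 47 1.5708
```

```text
units x,y,z [0.006 0.054 4.318] yaw 1.572675934291224 turn [np.float64(0.015632785760200107)]
```

{"api": "apply_moves", "payload": {
  "plan": "0 0.04 1 0;0 0 1 0;0 0 1 0;0 0 1 0;0 0 0.3 0;0 0 0 0;0 0 0 0"
}}

```text
time: 56.7
ee_pos: [428.6, 256.8, 48.6]
eef_rot: [3.141, -0.0, 1.57]
wrist_force: [0.8, 0.7, -0.9]
finger_gap: 91.5
gripper_force: 0.0
```

{"api": "apply_moves", "payload": {
  "plan": "0 0 0 0;0 0 0 0;0 0 0 0;0 0 0 0;0 0 0 0;0 0 0 0;0 0 0 0;0 0 0 0",
  "hand": 0.3
}}

```text
time: 57.5
ee_pos: [428.1, 256.9, 48.4]
eef_rot: [-3.141, -0.0, 1.571]
wrist_force: [-1.6, -0.7, 5.5]
finger_gap: 57.4
gripper_force: 25.0
```

{"api": "apply_moves", "payload": {
  "plan": "0 0 -0.5 0;0 0 -0.7 0;0 0 -1 0;0 0 -1 0;0 0 -1 0;0 0 -1 0;0 0 -0.5 0;0 0 0 0;0 0 0 0"
}}

```text
time: 58.4
ee_pos: [427.9, 256.7, 161.7]
eef_rot: [-3.141, 0.0, 1.571]
wrist_force: [-0.4, 0.2, -2.8]
finger_gap: 57.3
gripper_force: 25.0
```

```bash
python3 go.py 540.7 -71.4 50 1.5708
```

```text
units x,y,z [-16.403   5.644   5.585] yaw 1.5706110972684333 turn [np.float64(-0.001574189429722391)]
```

{"api": "apply_moves", "payload": {
  "plan": "-0.97 0.332 0 0;-0.97 0.332 0 0;-0.97 0.332 0 0;-0.97 0.332 0 0;-0.97 0.332 0 0;-0.97 0.332 0 0;-0.97 0.332 0 0;-0.97 0.332 0 0;-0.97 0.332 0 0;-0.97 0.332 0 0"
}}

```text
time: 59.4
ee_pos: [493.9, 61.9, 160.8]
eef_rot: [-3.139, 0.0, 1.571]
wrist_force: [0.4, 0.4, -1.6]
finger_gap: 57.0
gripper_force: 25.0
```

{"api": "apply_moves", "payload": {
  "plan": "-0.97 0.332 0 0;-0.97 0.332 0 0;-0.97 0.332 0 0;-0.97 0.332 0 0;-0.97 0.332 0 0;-0.97 0.332 0 0;-0.97 0.332 0 0;0 0 0 0;0 0 0 0;0 0 0 0"
}}

```text
time: 60.4
ee_pos: [540.2, -72.3, 161.4]
eef_rot: [-3.14, -0.0, 1.571]
wrist_force: [-0.4, 0.3, -2.1]
finger_gap: 57.3
gripper_force: 25.0
```

{"api": "apply_moves", "payload": {
  "plan": "0 0 1 0;0 0 1 0;0 0 1 0;0 0 1 0;0 0 1 0;0 0 0.3 0;0 0 0.1 0;0 0 0 0;0 0 0 0"
}}

```text
time: 61.3
ee_pos: [541.7, -72.9, 55.1]
eef_rot: [3.14, 0.0, 1.571]
wrist_force: [0.5, 0.6, -3.4]
finger_gap: 57.5
gripper_force: 25.0
```

```bash
python3 go.py 540.7 -72.8 50.5 1.5708
```

```text
units x,y,z [ 0.005 -0.049  0.229] yaw 1.570756485458142 turn [np.float64(-0.0003626211821502098)]
```

{"api": "apply_moves", "payload": {
  "plan": "0 -0.04 0.1 0;0 0 0.1 0;0 0 0.03 0;0 0 0.02 0;0 0 0 0;0 0 0 0"
}}

```text
time: 61.9
ee_pos: [540.5, -73.0, 50.4]
eef_rot: [3.141, 0.0, 1.57]
wrist_force: [-3.6, 0.1, 10.8]
finger_gap: 57.3
gripper_force: 25.0
```

Release, rise and back away so that the scene can be checked.

{"api": "apply_moves", "payload": {
  "plan": "0 0 -0.02 0;0 0 0 0;0 0 0 0;0 0 0 0;0 0 -0.6 0;0 0 -1 0;0 0 -1 0;0 0 -1 0;0 0 -1 0;0 0 -1 0",
  "hand": 1
}}

```text
time: 62.9
ee_pos: [540.2, -72.9, 163.3]
eef_rot: [3.141, 0.0, 1.571]
wrist_force: [-0.5, 0.5, -0.6]
finger_gap: 92.1
gripper_force: 0.0
```

{"api": "apply_moves", "payload": {
  "plan": "1 -0.3 -0.5 0;1 -0.3 0 0;1 -0.3 0 0;1 -0.3 0 0;1 -0.3 0 0;1 -0.3 0 0;1 -0.3 0 0;1 -0.3 0 0;1 -0.3 0 0;1 -0.3 0 0"
}}

```text
time: 63.9
ee_pos: [480.0, 127.9, 172.4]
eef_rot: [3.141, -0.0, 1.571]
wrist_force: [-0.5, -0.3, -0.1]
finger_gap: 92.2
gripper_force: 0.0
```

{"api": "apply_moves", "payload": {
  "plan": "1 -0.3 0 0;1 -0.3 0 0;1 -0.3 0 0;1 -0.3 0 0;1 -0.3 0 0;1 -0.3 0 0;1 -0.3 0 0;0 0 0 0;0 0 0 0;0 0 0 0"
}}

```text
time: 64.9
ee_pos: [438.4, 266.4, 171.9]
eef_rot: [3.141, 0.0, 1.57]
wrist_force: [-0.2, -0.6, -0.8]
finger_gap: 91.9
gripper_force: 0.0
```

Run:
```python
from h import *
a=imaging.capture("scene")["frame"][160:285,60:370]
b=imaging.capture("top")["frame"][150:310,190:460]
f=lambda I,w:cv2.resize(I[...,::-1],(w,int(w*I.shape[0]/I.shape[1])),interpolation=cv2.INTER_CUBIC)
w=np.vstack([f(a,600)[:242],f(b,600)[:356]]);cv2.imwrite("pics/fin.png",w);print(w.shape)
```

```text
(596, 600, 3)
```

View pics/fin.png

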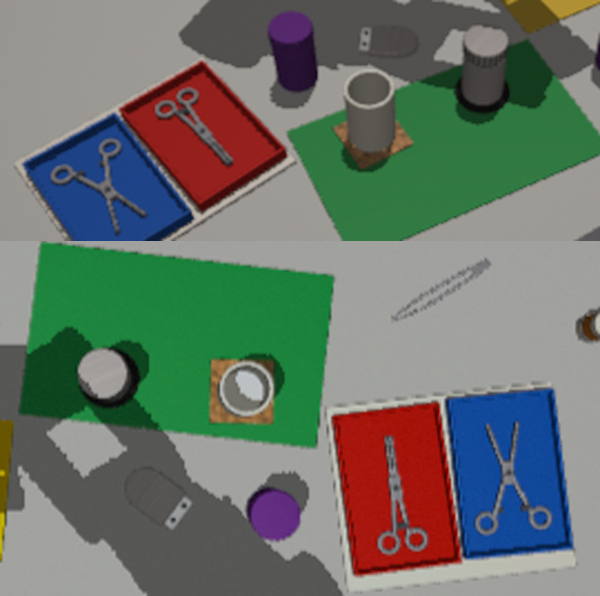

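Run:
```python
from h import *
c=imaging.capture("top");f=lambda x,y,z:atz(c,190+(x+.5)/2.222-.5,150+(y+.5-242)/2.222-.5,z).round(1)
print(f(104,374,101),f(247,389,96))
c=imaging.capture("scene");f=lambda x,y,z:atz(c,60+(x+.5)/1.935-.5,160+(y+.5)/1.935-.5,z).round(1)
print(f(486,42,101),f(369.5,89,96))
```

```text
[553.3  78.1 101. ] [540.4 -72.4  96. ]
[555.2  79.1 101. ] [540.4 -71.1  96. ]
```

The canister measures (554, 79) and the cup (540, -72). Both are within about 1 mm of their coaster centres, so I'm handing the job in.

```bash
python3 -c "
from h import *
print(robot.close_job())"
```

```text
the job is handed in; nothing more can be done
None
```

The job is handed in at about 65 s on the robot clock: the shut clamp lies flat in the red tray, the open clamp in the blue one, the canister and cup stand within about 1 mm of their coaster centres, and the housing was left alone.

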